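# Take the whetstone out of its lidded tub and hold it level

## Task

Take the lid of the whetstone tub by its upright tab, tip that end well up while the other end still rests on the tub, then lift the lid off and lay it down, right way up, centred on the rubber mat. Then lift the whetstone straight up out of the tub, keeping it level, and hold it level and still over the middle of the tub, about 10 cm above the rim, for at least three seconds; the program finishes while still holding it there. Leave the oil can, mug, slip stone and honing rod where they are.

Things in the scene. Friction and masses are not known exactly. Their poses are not given: they have to be found in the camera images.
- tub: Open rectangular sheet-steel tub fixed to the bench, outside 220 (its x) x 150 (y) x 70 mm high, walls and floor 5 mm. Origin: centre of its underside, on the bench; z up; rim 70 mm above it. Two wooden cross strips (12 mm wide, at x = -55 and +55 mm, tops 22 mm above the origin) carry the stone; between them the floor is free.
- lid: Loose aluminium lid, about 170 g, on the tub's rim. Plate 232 (x, along tub's x) x 162 x 4 mm; frame under it, 204 x 134 mm outside, 8 mm deep, fits inside the rim with 3 mm play and carries the lid when laid down. Origin: centre of the frame's underside, 62 mm above tub's origin when seated; z up. Upright wooden tab at x = -85 mm (end nearer the robot): 10 mm thick (x), 44 wide, 34 high.
- lid_tab (a point): centre of the top of the lid's upright tab, at (-85, 0, 46) mm in the lid's frame
- lid_far (a point): point on the underside of the lid's plate at the end away from the tab, at (110, 0, 8) mm in the lid's frame; it lies over the outer edge of the tub's rim when seated, and the lid tips up about it
- stone: Two-layer whetstone (pale over grey), a plain bar 180 (its x) x 52 (y) x 30 mm high, about 620 g, balancing at mid length. Lies flat on the tub's cross strips under the lid, underside 22 mm above the tub's origin, within 13 mm of the tub's middle and nearly along its x; at least 30 mm free between each long side and the wall. Origin: centre of its underside; z up.
- mat: Flat black rubber mat fixed to the bench beside the tub (left or right of it), 260 (along its x) x 190 (y) x 4 mm. Origin: centre of its underside, on the bench.
- oiler: brass oil can with a round 68 mm body and a pointed spout, 125 mm high; bystander; origin: centre of its underside
- mug: white mug, 76 mm across, 85 mm high; bystander; origin: centre of its underside
- slip: small reddish slip stone, 100 x 35 x 14 mm, lying flat; bystander; origin: centre of its underside
- honing_rod: honing rod lying on the bench: dark wooden handle (100 x 26 x 22 mm) and thin steel rod, 290 mm long over all along its x; bystander; origin: at bench height under the joint of handle and rod, handle towards -x

How it is judged (in metres and radians):
On the way, in this order (a step that is already met when the one before it is completed fails the run):
1. the lid is tipped up by its tab end, at least 7 degrees, while its other end is still on the tub (within 20 mm of the rim's height) (angle between lid's own z axis and vertical above 0.12 rad and height (world z) of lid_far below 0.09 m and horizontal distance between lid and tub below 0.05 m and height (world z) of lid_tab above 0.12 m), for 0.05 s.
2. the lid lies flat, right way up, on the mat (centre within 60 mm of the mat's centre), let go (angle between lid's own z axis and vertical below 0.06 rad and horizontal distance between lid and mat below 0.06 m and height (world z) of lid below 0.012 m and contact force between lid and the fingers below 0.1 N and linear speed of lid below 0.03 m/s), for 0.3 s.
3. the stone is held by the fingers over the tub (centre within 80 mm of the tub's), its underside at least 60 mm above the rim, level within 5 degrees and still, for 2 s (height (world z) of stone above 0.13 m and angle between stone's own z axis and vertical below 0.09 rad and horizontal distance between stone and tub below 0.08 m and linear speed of stone below 0.03 m/s and angular speed of stone below 0.2 rad/s and contact force between stone and the fingers above 2 N and contact force between stone and tub below 0.1 N and contact force between stone and lid below 0.1 N), for 2 s.
At the end, for the whole second after the job is handed in: Stone held by the fingers alone, centre within 80 mm of the tub's, underside over 60 mm above the rim, level within 5 degrees, still; lid flat, right way up, untouched, centre within 60 mm of the mat's; bystanders within 30 mm of their starts (all of step 2 and all of step 3 and distance of each of oiler, mug, slip, honing_rod from where it was at the start of the episode below 0.03 m); the arm keeps its last pose, push and grip.
It fails at once if the oil can is moved more than 30 mm (distance of oiler from where it was at the start of the episode above 0.03 m).
It fails at once if the mug is moved more than 30 mm (distance of mug from where it was at the start of the episode above 0.03 m).
It fails at once if the slip stone is moved more than 30 mm (distance of slip from where it was at the start of the episode above 0.03 m).
It fails at once if the honing rod is moved more than 30 mm (distance of honing_rod from where it was at the start of the episode above 0.03 m).
It fails at once if the whetstone tips more than 17 degrees (angle between stone's own z axis and vertical above 0.3 rad).
It also fails if it takes over 72 s, if anything falls off the work surface, if the arm or the gripper's body presses on something with over 40 N, if the wrist force passes 120 N, or if a joint passes its speed limit or range.

## Robot

A 6-joint arm with a two-finger parallel gripper is mounted at the origin on the work surface. World frame = base frame: x ahead of the robot, y to its left, z up, the work surface at z = 0. Lengths are in m, angles in degrees, forces in N, time in s.
With the tool pointing down it reaches from about 0.4 to 0.825 m from the base axis. Payload 7 kg.
Tool frame: the origin (TCP) lies midway between the tips of the shut fingers; the grasp point (between the pads) lies 19 mm behind it (r.grip_point_offset is the z of the grasp point in the tool frame, in m); z points along the fingers, y is the line along which they close (so a half turn about z gives the same grasp; the last joint's range is limited). The gripper opens to 88 mm and grips with 3 to 60 N. Pads are 19 mm wide; open, the fingers measure 130 mm over their backs; the gripper's body (78 mm by 193 mm) begins 47 mm behind the grasp point.
Start: joints at [90.877, 20.546, 0.682, 0, -70.136, -16.507], TCP at [0.182, 0.65, 0.227] pointing down, gripper open.
Joint ranges: [-176.03, 176.03], [-82.01, 121.73], [-58.28, 71.71], [-173.87, 95.51], [-174.79, -0.11], [-173.66, 173.66]. Speed limits (degrees/s): [136.94, 136.94, 172.46, 180, 180, 180].

## Interface

Orientations are given as [roll, pitch, yaw] about the fixed x, y, z axes, in that order (R = Rz(yaw) Ry(pitch) Rx(roll)).
In Python, from plant import r, viewer, recognise, outline_of, pinpoint gives the robot as it stands.
- The arm moves only by the tool move_arm, never from a script. Its argument "targets" is a list of rows, each a list of 2 entries, a list of its own where there are three numbers: the shift along the tool's x, y, z in cm, then the turn, a rotation vector about the tool's x, y, z in rad. A call has 1 to 5 rows; each row is the pose to reach, as a shift and turn from the pose commanded when the call began, along the tool's axes at that moment; what a row does not reach only later rows make up. A row lasts 1/8 s, in which the tool goes at most 62.5 mm and 10.7 degrees, less where a joint would pass 70% of its speed; a pose out of reach is approached as far as the arm can. A call with a gripper value outside its range is refused whole. "jaw" is the finger opening in cm, from 0 to 8.76, set as the call begins (left out, the last holds). The fingers move at their own pace and stop on an object; "squeeze" is the grip in N (left out, the last holds). Time passes only in rows, so rows that repeat a pose let the fingers close. It gives the time, the measured TCP pose, the force, the opening and the grip force at its end, in the units of the state.
- r.get_state(): the state, without advancing time (a new reading comes with each control period).
- viewer.capture(name): name is "scene" or "side" or "wrist"; returns a dict with "image" (480x640x3 uint8, blue, green, red), "intrinsics" (3x3 intrinsics, pixels), "camera_from_world" (4x4, takes a point from world to camera coordinates). Camera axes: x right, y up, looking along -z (the intrinsics and any distortion apply to the point x, -y, -z); pixel columns grow to the right and rows downward; lengths in m; the calibration is good to about 2 mm. A picture is of the moment at which its call begins. There is no depth.
- r.close_job(): hands the job in; it is judged then, once.
Trained networks look in the newest picture that a camera, given by its name, has taken for a name from the list of things; names that differ only in an ending like _2 or _b are one class to them, and where a whole thing is asked for, a point or a joint stands for the part that bears it (a point fixed in the world has none). Each returns a list of dicts, best first, with "score" (0 to 1); they miss things now and then, are a little off and sometimes report something else, mostly with a low value. They report only what shows in the picture. A call takes as long as a camera call.
- recognise(label, camera): "box" ([left, top, right, bottom] in pixels, round what is visible of it).
- outline_of(label, camera): "mask" (480x640 bool, what is visible of it) and "box" ([left, top, right, bottom] in pixels, round what is visible of it).
- pinpoint(label, camera): "location" ([row, column] in pixels: a listed point, or the origin of a listed thing).
The state is a dict: "time_s": time; "joints": joint angles; "qd": joint speeds; "joint_torque": joint torques, N m; "tcp_pos": TCP position; "eef_rot": TCP orientation; "contact_force": force on the tool from outside, world axes, zero at the start; "moment": the same for the moment, N m; "gripper_width": finger opening in m; "gripper_force": force on a finger pad.
Only numpy, scipy, OpenCV 4.12 (cv2) and the standard library are available. Lean on these libraries where they do the work, as an engineer would, in place of code of your own. Each camera call takes 0.05 s, during which the arm holds its last target. There are 200 camera calls.

## Working session

There is one attempt and no reset: what is moved stays moved. The work goes in short steps, Python scripts to look and compute and a tool call to move; the robot and the scene stay as the last step left them, time stands still between calls to the robot, and variables do not carry over. Pictures are saved under pics/ and viewed, at most 10 in all, crops included, and the job is handed in when it is done.

Besides the shell and the picture viewer there is one more tool, called after "Emit:" in YAML: its name, and indented under it one key for each argument. move_arm: Moves the arm, as the interface text tells. Its arguments: {"type":"object","properties":{"targets":{"type":"array","items":{"type":"array"}},"jaw":{"type":"number"},"squeeze":{"type":"number"}},"required":["targets"]}

```bash
mkdir -p pics; ls
cat > h.py <<'E'
import numpy as np, cv2
from plant import r, viewer, recognise, outline_of, pinpoint
from scipy.spatial.transform import Rotation as R
def cap(n,save=None):
    c=viewer.capture(n)
    if save: cv2.imwrite('pics/'+save,c['image'])
    return c
def ray(c,px):  # px=(col,row)
    K=np.array(c['intrinsics']);T=np.array(c['camera_from_world'])
    d=np.linalg.inv(K)@[px[0],px[1],1]; d=np.array([d[0],-d[1],-d[2]])
    Rw=T[:3,:3].T; o=-Rw@T[:3,3]; d=Rw@d
    return o,d/np.linalg.norm(d)
def atz(c,px,z):
    o,d=ray(c,px); return o+d*(z-o[2])/d[2]
def tri(rs):
    A=np.zeros((3,3));b=np.zeros(3)
    for o,d in rs:
        P=np.eye(3)-np.outer(d,d);A+=P;b+=P@o
    p=np.linalg.solve(A,b)
    return p,[float(np.linalg.norm((np.eye(3)-np.outer(d,d))@(p-o))) for o,d in rs]
def proj(c,p):
    T=np.array(c['camera_from_world']);q=T[:3,:3]@p+T[:3,3];k=np.array(c['intrinsics'])@[q[0],-q[1],-q[2]];return k[:2]/k[2]
def tool():
    s=r.get_state();return np.array(s['tcp_pos']),s['eef_rot']
E
python3 - <<'E'
from h import *
np.set_printoptions(precision=3,suppress=True)
s=r.get_state();print(s)
cs={n:cap(n,n+'0.png') for n in('scene','side')}
for l in ['lid','tub','mat','lid_tab','lid_far','oiler','mug','slip','honing_rod']:
    rs=[]
    for n in cs:
        p=pinpoint(l,n)
        if p:
            rc=p[0]['location'];rs.append(ray(cs[n],(rc[1],rc[0])));print(l,n,np.round(rc),round(p[0]['score'],2))
    if len(rs)==2: print('   ',*tri(rs))
E
```

```text
pics
{'time_s': 0.0, 'joints': array([ 90.876,  20.591,   0.632,  -0.021, -70.136, -16.505]), 'qd': array([-0.032,  0.018,  0.086,  0.043, -0.025,  0.009]), 'joint_torque': array([ -0.   , -58.272,  29.305,   6.997,   0.007,  -0.   ]), 'tcp_pos': array([0.182, 0.65 , 0.226]), 'eef_rot': array([179.903,  -0.008, -15.636]), 'contact_force': array([0.077, 0.192, 0.621]), 'moment': array([0.029, 0.036, 0.   ]), 'gripper_force': 0.0, 'gripper_width': 0.08809161198393478}
lid scene [244. 243.] 0.59
lid side [229. 252.] 0.59
    [ 0.548 -0.073  0.12 ] [0.15857854262442728, 0.1585785426244272]
tub scene [261. 376.] 0.65
tub side [245. 256.] 0.94
    [ 0.577  0.194 -0.004] [0.0019081717093114463, 0.001908171709311356]
mat scene [241. 245.] 0.85
mat side [327. 369.] 0.72
    [ 0.557 -0.209  0.   ] [0.0013046386154800295, 0.0013046386154802235]
lid_tab scene [215. 376.] 0.74
lid_tab side [226. 228.] 0.97
    [0.49  0.18  0.102] [0.000487662798630247, 0.000487662798630159]
lid_far scene [269. 374.] 0.82
lid_far side [210. 285.] 0.7
    [0.676 0.188 0.061] [0.000663215711712017, 0.000663215711712049]
oiler scene [296. 316.] 0.92
oiler side [243. 347.] 0.56
    [ 0.749  0.034 -0.001] [0.0058554331466016026, 0.005855433146601564]
mug scene [223. 169.] 0.84
mug side [418. 470.] 0.79
    [ 0.513 -0.472 -0.002] [0.0007646128518585684, 0.0007646128518588081]
slip scene [307. 355.] 0.78
slip side [221. 318.] 0.55
    [0.767 0.149 0.002] [0.0013264555616600388, 0.0013264555616599495]
honing_rod scene [245. 478.] 0.76
honing_rod side [216. 151.] 0.79
    [ 0.45   0.504 -0.002] [0.0014063845722407852, 0.0014063845722409082]
```

View pics/scene0.png

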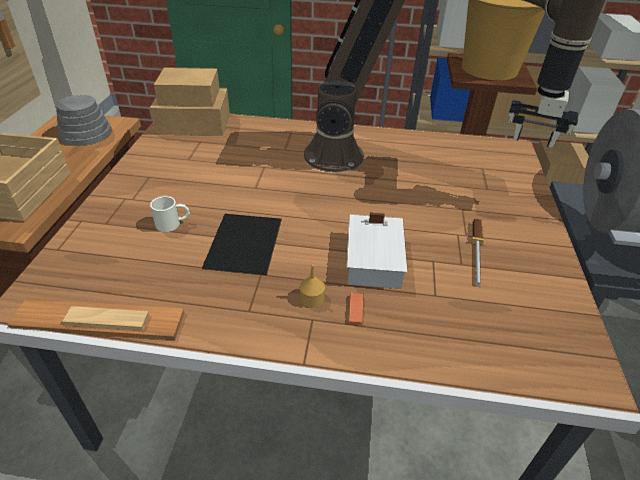

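View pics/side0.png

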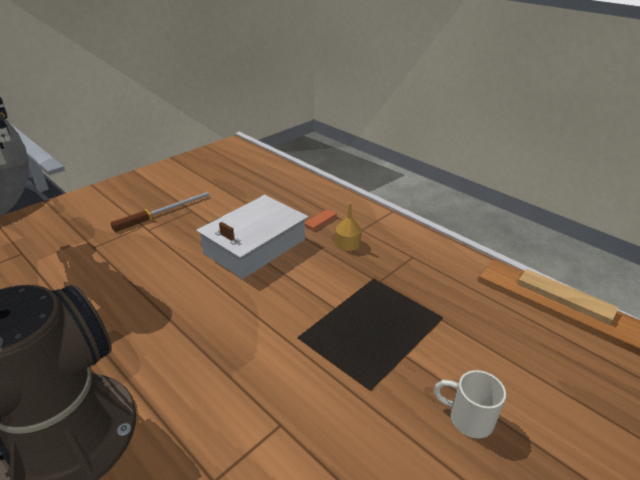

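```bash
cat >> h.py <<'E'
def plan(pos,R1,base=None):
    p,e=tool() if base is None else base
    R0=R.from_euler('xyz',e,degrees=True)
    print('shift cm',np.round(R0.inv().apply(np.array(pos)-p)*100,2),'turn',np.round((R0.inv()*R1).as_rotvec(),3))
def down(yaw): return R.from_euler('xyz',[180,0,yaw],degrees=True)
E
python3 - <<'E'
from h import *
plan([0.54,0.185,0.36],down(-88))
E
```

```text
shift cm [ 47.02  35.13 -13.35] turn [0.    0.    1.263]
```

Emit:
move_arm:
  targets:
    - [[47,35,-13.4],[0,0,1.26]]
    - [[47,35,-13.4],[0,0,1.26]]
    - [[47,35,-13.4],[0,0,1.26]]
    - [[47,35,-13.4],[0,0,1.26]]
    - [[47,35,-13.4],[0,0,1.26]]
  jaw: 4

```text
time_s: 1.62
tcp_pos: [0.3691, 0.4073, 0.2971]
eef_rot: [-180.0, 0.0, -69.7]
contact_force: [0.7, 1.1, 0.4]
gripper_width: 0.0432
gripper_force: 0.0
```

Run:
```python
from h import *
print(tool());plan([0.54,0.185,0.36],down(-88))
```

```text
(array([0.36905865, 0.40729462, 0.29705067]), array([-1.79962568e+02,  2.73296161e-02, -6.96755034e+01]))
shift cm [26.78 -8.31 -6.3 ] turn [-0.001  0.001  0.32 ]
```

Emit:
move_arm:
  targets:
    - [[26.8,-8.3,-6.3],[0,0,0.32]]
    - [[26.8,-8.3,-6.3],[0,0,0.32]]
    - [[26.8,-8.3,-6.3],[0,0,0.32]]
    - [[26.8,-8.3,-6.3],[0,0,0.32]]
    - [[26.8,-8.3,-6.3],[0,0,0.32]]

```text
time_s: 2.25
tcp_pos: [0.5417, 0.1852, 0.3601]
eef_rot: [-179.9, 0.0, -87.8]
contact_force: [-0.3, 0.8, -0.1]
gripper_width: 0.0402
gripper_force: 0.0
```

Run:
```python
from h import *
np.set_printoptions(precision=4,suppress=True)
print(tool(),r.get_state()['time_s'])
c=cap('wrist','w1.png')
o,d=ray(c,(320,240));print(o,d)
for l in ['lid_tab','lid_far','lid','tub']:
    p=pinpoint(l,'wrist')
    if p:
        a=p[0]['location'];print(l,a,p[0]['score'],atz(c,(a[1],a[0]),{'lid_tab':.108,'lid_far':.07,'lid':.062,'tub':0}[l]))
m=outline_of('lid','wrist')
if m:
    m=m[0]['mask'];cs,_=cv2.findContours(m.astype('uint8'),0,1);k=max(cs,key=cv2.contourArea)
    b=cv2.boxPoints(cv2.minAreaRect(k));print([atz(c,q,.074) for q in b])
```

```text
(array([0.5417, 0.1852, 0.3601]), array([-179.9411,    0.0207,  -87.7799])) 2.25
[0.5441 0.1177 0.5187] [-0.0162  0.2348 -0.9719]
lid_tab [204.9, 373.8] 0.71 [0.487  0.1802 0.108 ]
lid_far [206.3, 185.0] 0.68 [0.6799 0.1953 0.07  ]
lid [198.6, 290.7] 0.96 [0.5695 0.1839 0.062 ]
[array([0.6897, 0.1121, 0.074 ]), array([0.4597, 0.0987, 0.074 ]), array([0.4418, 0.2602, 0.074 ]), array([0.6938, 0.2755, 0.074 ])]
```

View pics/w1.png

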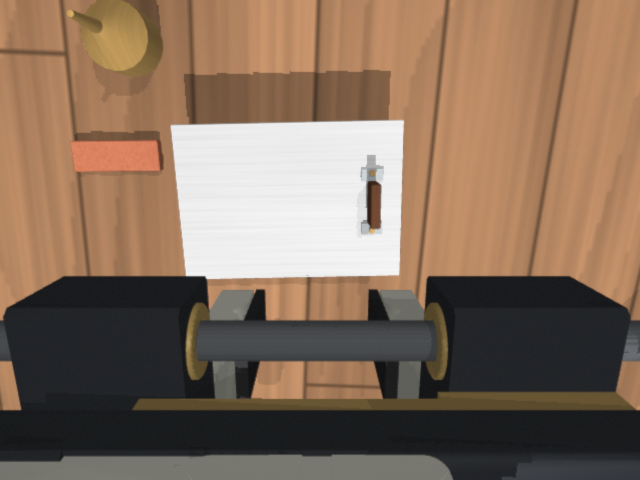

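Run:
```python
from h import *
np.set_printoptions(precision=4,suppress=True)
c=cap('wrist')
k=outline_of('lid','wrist')[0]['mask'];cs,_=cv2.findContours(k.astype('uint8'),0,1);k=cv2.convexHull(max(cs,key=cv2.contourArea))
q=cv2.approxPolyDP(k,12,True)[:,0];P=np.array([atz(c,x,.074) for x in q]);print(q.tolist(),P)
P=np.array([atz(c,x,.074) for x in [(173,126),(404,121),(400,276),(185,278)]]);print(P,P.mean(0))
e=np.roll(P,-1,0)-P;print(np.linalg.norm(e,axis=1),np.degrees(np.arctan2(e[:,1],e[:,0])))
for s in [('scene'),('side')]:
  cap(s)
  m=outline_of('mat',s)[0]['mask'];cs,_=cv2.findContours(m.astype('uint8'),0,1);k=max(cs,key=cv2.contourArea);cc=viewer.capture(s) 
  q=cv2.approxPolyDP(cv2.convexHull(k),6,True)[:,0];M=np.array([atz(cc,x,.004)[:2] for x in q]);print(M,M.mean(0))
plan([.488,.180,.16],down(-90+2.5))
```

```text
[[401, 118], [395, 273], [182, 273], [170, 122]] [[0.4599 0.1003 0.074 ]
 [0.4518 0.2607 0.074 ]
 [0.6819 0.2702 0.074 ]
 [0.6879 0.1135 0.074 ]]
[[0.6851 0.1172 0.074 ]
 [0.4566 0.103  0.074 ]
 [0.4461 0.2639 0.074 ]
 [0.6788 0.2758 0.074 ]] [0.5667 0.19   0.074 ]
[0.2289 0.1612 0.2331 0.1587] [-176.4489   93.7519    2.9207  -87.7387]
[[ 0.4406 -0.12  ]
 [ 0.6895 -0.1132]
 [ 0.6961 -0.2971]
 [ 0.4465 -0.3056]] [ 0.5682 -0.209 ]
[[ 0.6806 -0.1229]
 [ 0.6801 -0.3034]
 [ 0.4311 -0.3103]
 [ 0.4296 -0.1247]] [ 0.5554 -0.2153]
shift cm [ 0.57  5.24 19.93] turn [-0.     0.    -0.002]
```

Emit:
move_arm:
  targets:
    - [[0.5,5.3,12],[0,0,-0.012]]
    - [[0.5,5.3,20],[0,0,-0.012]]
    - [[0.5,5.3,23],[0,0,-0.012]]
    - [[0.5,5.3,23],[0,0,-0.012]]
    - [[0.5,5.3,23],[0,0,-0.012]]

```text
time_s: 3.58
tcp_pos: [0.4852, 0.1788, 0.1264]
eef_rot: [179.7, -0.2, -87.0]
contact_force: [1.0, 0.1, 0.8]
gripper_width: 0.0402
gripper_force: 0.0
```

Run:
```python
from h import *
np.set_printoptions(precision=4,suppress=True)
print(tool(),r.get_state()['contact_force'])
c=cap('wrist','w2.png')
for l in ['lid_tab']:
    p=pinpoint(l,'wrist')
    if p:
        a=p[0]['location'];print(l,a,p[0]['score'],atz(c,(a[1],a[0]),.108))
print([ (z,proj(c,tool()[0]+[0,0,z])) for z in (0,-.022)])
plan([.488,.180,.079],down(-87))
```

```text
(array([0.4852, 0.1788, 0.1264]), array([179.6629,  -0.2342, -86.9845])) [0.9977 0.1097 0.8053]
lid_tab [300.2, 315.6] 0.61 [0.4853 0.1812 0.108 ]
[(0, array([307.0312, 320.758 ])), (-0.022, array([307.8122, 299.9683]))]
shift cm [0.09 0.09 5.18] turn [-0.001 -0.     0.001]
```

View pics/w2.png

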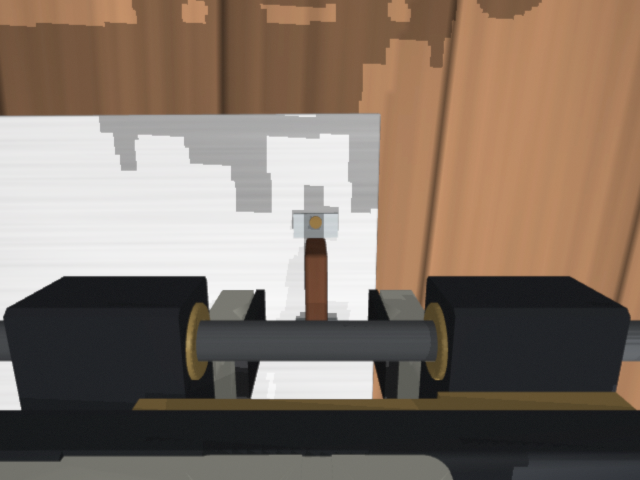

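Emit:
move_arm:
  targets:
    - [[0,0,2.5],[0,0,0]]
    - [[0,0,4],[0,0,0]]
    - [[0,0,4.7],[0,0,0]]
    - [[0,0,4.7],[0,0,0]]
    - [[0,0,4.7],[0,0,0]]

```text
time_s: 4.3
tcp_pos: [0.4881, 0.1806, 0.083]
eef_rot: [-179.9, 0.0, -87.0]
contact_force: [0.2, 0.8, -0.1]
gripper_width: 0.04
gripper_force: 0.0
```

Emit:
move_arm:
  targets:
    - [[0,0,0],[0,0,0]]
    - [[0,0,0],[0,0,0]]
    - [[0,0,0],[0,0,0]]
    - [[0,0,0],[0,0,0]]
    - [[0,0,0],[0,0,0]]
  jaw: 0
  squeeze: 40

```text
time_s: 4.92
tcp_pos: [0.4875, 0.1803, 0.0823]
eef_rot: [180.0, -0.0, -87.0]
contact_force: [-1.4, -1.7, 2.0]
gripper_width: 0.0098
gripper_force: 40.0
```

Run:
```python
from h import *
print(tool(),r.get_state())
p,e=tool();R0=R.from_euler('xyz',e,degrees=True)
yl=np.radians(e[2]+90);ax=np.array([-np.sin(yl),np.cos(yl),0]);x=np.array([np.cos(yl),np.sin(yl),0])
piv=np.array([p[0],p[1],0])+.195*x;piv[2]=.070
for a in (2.4,4.8,7.2,9.6,11,13):
    Q=R.from_rotvec(ax*np.radians(a));plan(piv+Q.apply(p-piv)+[0,0,.001],Q*R0)
```

```text
(array([0.48747272, 0.18030628, 0.08227139]), array([ 1.79990311e+02, -5.22399539e-03, -8.69889354e+01])) {'time_s': 4.925, 'joints': array([ 4.19522398e+01,  1.43384722e+01, -2.95408975e+01, -2.81141885e-03,
       -4.61314502e+01, -3.89392272e+01]), 'qd': array([-0.05319939,  0.00700538, -0.04113837,  0.00292671, -0.01946144,
       -0.04925302]), 'joint_torque': array([-3.32562905e-01, -4.20605814e+01,  2.25593948e+01,  5.52733988e+00,
        3.68177863e-01, -1.12973247e-02]), 'tcp_pos': array([0.48747272, 0.18030628, 0.08227139]), 'eef_rot': array([ 1.79990311e+02, -5.22399539e-03, -8.69889354e+01]), 'contact_force': array([-1.37118138, -1.71621605,  2.01472553]), 'moment': array([ 0.07447381,  0.50016342, -0.03409558]), 'gripper_force': 39.99457597732544, 'gripper_width': 0.009833664850446327}
shift cm [ 0.   -0.07 -0.92] turn [-0.042  0.    -0.   ]
shift cm [ 0.   -0.17 -1.73] turn [-0.084  0.    -0.   ]
shift cm [ 0.   -0.31 -2.53] turn [-0.126  0.    -0.   ]
shift cm [ 0.   -0.48 -3.33] turn [-0.168  0.    -0.   ]
shift cm [ 0.   -0.59 -3.8 ] turn [-0.192  0.    -0.   ]
shift cm [ 0.   -0.78 -4.46] turn [-0.227  0.    -0.   ]
```

Emit:
move_arm:
  targets:
    - [[0,-0.07,-0.9],[-0.042,0,0]]
    - [[0,-0.17,-1.7],[-0.084,0,0]]
    - [[0,-0.3,-2.5],[-0.126,0,0]]
    - [[0,-0.5,-3.3],[-0.168,0,0]]
    - [[0,-0.6,-3.8],[-0.192,0,0]]

```text
time_s: 5.55
tcp_pos: [0.4939, 0.1807, 0.1201]
eef_rot: [168.9, -0.0, -87.0]
contact_force: [0.3, 0.2, -1.1]
gripper_width: 0.0095
gripper_force: 40.0
```

Emit:
move_arm:
  targets:
    - [[0,0,0],[0,0,0]]
    - [[0,0,0],[0,0,0]]
    - [[0,0,0],[0,0,0]]

```text
time_s: 5.92
tcp_pos: [0.4931, 0.1806, 0.12]
eef_rot: [169.0, -0.0, -87.0]
contact_force: [0.5, -0.7, -0.8]
gripper_width: 0.0101
gripper_force: 40.0
```

Run:
```python
from h import *
np.set_printoptions(precision=4,suppress=True)
print(tool(),r.get_state()['contact_force'])
cs={n:cap(n,n+'1.png') for n in('scene','side')}
for l in ['lid_tab','lid_far']:
    rs=[]
    for n in cs:
        p=pinpoint(l,n)
        if p:
            rc=p[0]['location'];rs.append(ray(cs[n],(rc[1],rc[0])));print(l,n,np.round(rc),round(p[0]['score'],2))
    if len(rs)==2: print('   ',*tri(rs))
cv2.imwrite('pics/m1.png',np.hstack([cs['scene']['image'][130:330,270:470],cs['side']['image'][130:330,150:350]]))
plan([.487,.181,.25],down(-87))
```

```text
(array([0.4931, 0.1806, 0.12  ]), array([168.9927,  -0.0077, -86.983 ])) [ 0.4509 -0.6565 -0.7509]
lid_tab scene [205. 378.] 0.76
lid_tab side [208. 231.] 0.83
    [0.5014 0.1802 0.148 ] [0.001679865957568749, 0.001679865957569002]
lid_far scene [269. 373.] 0.97
lid_far side [207. 285.] 0.6
    [0.6807 0.188  0.0668] [0.003614782555195435, 0.0036147825551953736]
shift cm [ -0.07   3.11 -12.61] turn [0.192 0.    0.   ]
```

View pics/m1.png

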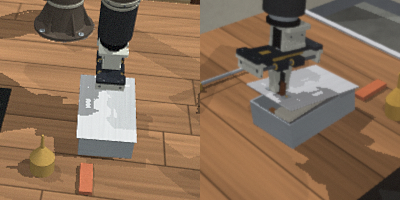

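Emit:
move_arm:
  targets:
    - [[0,0.6,-3],[0,0,0]]
    - [[0,1.2,-6],[0,0,0]]
    - [[0,2.2,-9.5],[0.07,0,0]]
    - [[0,3.1,-12.6],[0.14,0,0]]
    - [[0,3.1,-12.6],[0.192,0,0]]

```text
time_s: 6.85
tcp_pos: [0.4881, 0.181, 0.2531]
eef_rot: [-179.6, 0.2, -87.0]
contact_force: [-1.0, 0.3, -2.2]
gripper_width: 0.0097
gripper_force: 40.0
```

Run:
```python
from h import *
np.set_printoptions(precision=4,suppress=True)
print(tool(),r.get_state()['contact_force'],r.get_state()['gripper_width'])
cs={n:cap(n,n+'2.png') for n in('scene','side')}
cv2.imwrite('pics/m2.png',np.hstack([cs['scene']['image'][100:330,270:470],cs['side']['image'][100:330,130:380]]))
# mat centre (0.560,-0.211), yaw ~+0.5
ly=0; L=np.array([.560,-.211]);t=L-.085*np.array([np.cos(ly),np.sin(ly)]);print(t)
plan([*t,.25],down(-90)); plan([*t,.036],down(-90))
```

```text
(array([0.4881, 0.181 , 0.2531]), array([-179.6135,    0.1785,  -86.9622])) [-0.9517  0.263  -2.1633] 0.00968501913383106
[ 0.475 -0.211]
shift cm [39.    3.21  0.03] turn [-0.002  0.002  0.053]
shift cm [39.04  3.26 21.43] turn [-0.002  0.002  0.053]
```

View pics/m2.png

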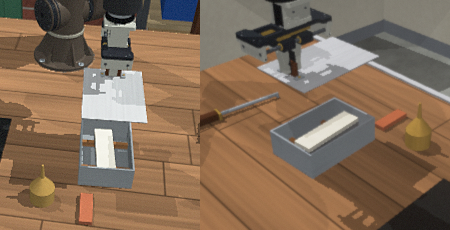

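Emit:
move_arm:
  targets:
    - [[5,0.3,0],[0,0,0]]
    - [[11,1,0],[0,0,0.013]]
    - [[17,1.5,0],[0,0,0.026]]
    - [[23,2,0],[0,0,0.04]]
    - [[29,2.5,0],[0,0,0.05]]

```text
time_s: 7.58
tcp_pos: [0.477, -0.1124, 0.2495]
eef_rot: [179.9, 0.0, -89.9]
contact_force: [2.1, 0.0, -1.9]
gripper_width: 0.0097
gripper_force: 40.0
```

Emit:
move_arm:
  targets:
    - [[5,0.5,0],[0,0,0]]
    - [[8.5,0.7,1],[0,0,0]]
    - [[10,0.7,3],[0,0,0]]
    - [[10,0.7,6],[0,0,0]]
    - [[10,0.7,8],[0,0,0]]

```text
time_s: 8.2
tcp_pos: [0.4697, -0.211, 0.1677]
eef_rot: [179.8, 0.1, -89.9]
contact_force: [-0.4, 0.5, -0.4]
gripper_width: 0.0096
gripper_force: 40.0
```

Run:
```python
from h import *
np.set_printoptions(precision=4,suppress=True)
print(tool(),r.get_state()['contact_force'],r.get_state()['gripper_width'])
cs={n:cap(n,n+'3.png') for n in('scene','side')}
for l in ['lid_tab','lid_far']:
    rs=[]
    for n in cs:
        p=pinpoint(l,n)
        if p:
            rc=p[0]['location'];rs.append(ray(cs[n],(rc[1],rc[0])));print(l,n,np.round(rc),round(p[0]['score'],2))
    if len(rs)==2: print('   ',*tri(rs))
plan([.475,-.211,.026],down(-90))
```

```text
(array([ 0.4697, -0.211 ,  0.1677]), array([179.7888,   0.0598, -89.9345])) [-0.4434  0.4585 -0.4248] 0.009612628555735865
lid_tab scene [176. 245.] 0.76
lid_tab side [276. 346.] 0.91
    [ 0.4737 -0.2107  0.188 ] [0.005736081016623893, 0.005736081016623749]
lid_far scene [225. 231.] 0.7
lid_far side [251. 409.] 0.62
    [ 0.6615 -0.2121  0.1479] [0.000698935718411405, 0.0006989357184113807]
shift cm [ 0.02 -0.35 14.47] turn [-0.001 -0.     0.003]
```

Emit:
move_arm:
  targets:
    - [[0,-0.4,4],[0,0,0]]
    - [[0,-0.4,8],[0,0,0]]
    - [[0,-0.4,11],[0,0,0]]
    - [[0,-0.4,13],[0,0,0]]
    - [[0,-0.4,13.5],[0,0,0]]

```text
time_s: 9.12
tcp_pos: [0.4747, -0.2105, 0.0345]
eef_rot: [179.9, -0.0, -89.8]
contact_force: [0.7, -0.9, -0.0]
gripper_width: 0.0098
gripper_force: 40.0
```

Emit:
move_arm:
  targets:
    - [[0,0,0.2],[0,0,0]]
    - [[0,0,0.4],[0,0,0]]
    - [[0,0,0.6],[0,0,0]]
    - [[0,0,0.8],[0,0,0]]
    - [[0,0,0.8],[0,0,0]]

```text
time_s: 9.75
tcp_pos: [0.4747, -0.2106, 0.0268]
eef_rot: [180.0, 0.0, -89.9]
contact_force: [-0.5, -0.3, -1.7]
gripper_width: 0.0099
gripper_force: 40.0
```

Emit:
move_arm:
  targets:
    - [[0,0,0.1],[0,0,0]]
    - [[0,0,0.2],[0,0,0]]
    - [[0,0,0.3],[0,0,0]]
    - [[0,0,0.3],[0,0,0]]

```text
time_s: 10.25
tcp_pos: [0.4747, -0.2106, 0.0242]
eef_rot: [-180.0, -0.0, -89.8]
contact_force: [-1.1, 1.6, 4.6]
gripper_width: 0.0098
gripper_force: 40.0
```

Emit:
move_arm:
  targets:
    - [[0,0,0],[0,0,0]]
    - [[0,0,0],[0,0,0]]
    - [[0,0,0],[0,0,0]]
    - [[0,0,0],[0,0,0]]
    - [[0,0,0],[0,0,0]]
  jaw: 4

```text
time_s: 10.88
tcp_pos: [0.4747, -0.2106, 0.0238]
eef_rot: [180.0, -0.0, -89.9]
contact_force: [-0.4, -0.8, 0.1]
gripper_width: 0.0397
gripper_force: 0.0
```

Emit:
move_arm:
  targets:
    - [[0,0,-1],[0,0,0]]
    - [[0,0,-4],[0,0,0]]
    - [[0,0,-9],[0,0,0]]
    - [[0,0,-15],[0,0,0]]
    - [[0,0,-18],[0,0,0]]

```text
time_s: 11.5
tcp_pos: [0.4758, -0.2109, 0.2083]
eef_rot: [-179.7, -0.1, -89.8]
contact_force: [1.6, -0.2, -0.6]
gripper_width: 0.0402
gripper_force: 0.0
```

Run:
```python
from h import *
np.set_printoptions(precision=4,suppress=True)
print(tool(),r.get_state()['contact_force'],r.get_state()['gripper_width'])
cs={n:cap(n,n+'4.png') for n in('scene','side')}
for l in ['lid_tab','lid_far','stone','tub']:
    rs=[]
    for n in cs:
        p=pinpoint(l,n)
        if p:
            rc=p[0]['location'];rs.append(ray(cs[n],(rc[1],rc[0])));print(l,n,np.round(rc),round(p[0]['score'],2))
    if len(rs)==2: print('   ',*tri(rs))
plan([.575,.13,.36],down(0))
cv2.imwrite('pics/m4.png',np.hstack([cs['scene']['image'][100:330,170:470],cs['side']['image'][130:360,180:480]]))
```

```text
(array([ 0.4758, -0.2109,  0.2083]), array([-179.7008,   -0.0568,  -89.8336])) [ 1.6017 -0.1782 -0.589 ] 0.040156280278109815
lid_tab scene [216. 250.] 0.64
lid_tab side [333. 346.] 0.84
    [ 0.4806 -0.2086  0.0389] [0.0003655803460952766, 0.0003655803460953191]
lid_far scene [265. 234.] 0.88
lid_far side [245. 256.] 0.71
    [ 0.5743 -0.0796  0.0694] [0.17575264707125593, 0.1757526470712561]
stone scene [255. 373.] 0.68
stone side [235. 259.] 0.61
    [0.5828 0.1843 0.0264] [0.0009163285204947704, 0.0009163285204948347]
tub scene [259. 376.] 0.97
tub side [247. 255.] 0.64
    [ 0.568   0.191  -0.0034] [0.0036981544874583735, 0.003698154487458229]
shift cm [-34.04 -10.12 -15.72] turn [ 0.001  0.001 -1.568]
```

View pics/m4.png

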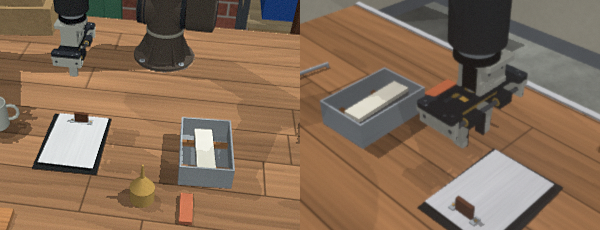

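Emit:
move_arm:
  targets:
    - [[-2,-1,-6],[0,0,-0.1]]
    - [[-34,-6,-15],[0,0,-1.57]]
    - [[-34,-6,-15],[0,0,-1.57]]
    - [[-34,-6,-15],[0,0,-1.57]]
    - [[-34,-6,-15],[0,0,-1.57]]
  jaw: 6.6

```text
time_s: 12.62
tcp_pos: [0.521, 0.0486, 0.3305]
eef_rot: [180.0, 0.0, -40.8]
contact_force: [0.9, -0.6, 0.4]
gripper_width: 0.0659
gripper_force: 0.0
```

Run:
```python
from h import *
print(tool());plan([0.53,0.187,0.34],down(2))
```

```text
(array([0.52097369, 0.04864342, 0.33048105]), array([ 1.79971953e+02,  6.53960549e-03, -4.07976226e+01]))
shift cm [ -8.36 -11.06  -0.96] turn [ 0.     0.    -0.747]
```

Emit:
move_arm:
  targets:
    - [[-8.4,-11.1,-1],[0,0,-0.747]]
    - [[-8.4,-11.1,-1],[0,0,-0.747]]
    - [[-8.4,-11.1,-1],[0,0,-0.747]]
    - [[-8.4,-11.1,-1],[0,0,-0.747]]
    - [[-8.4,-11.1,-1],[0,0,-0.747]]

```text
time_s: 13.25
tcp_pos: [0.5308, 0.1859, 0.3394]
eef_rot: [180.0, 0.1, 1.6]
contact_force: [-0.3, 0.3, 0.9]
gripper_width: 0.066
gripper_force: 0.0
```

```bash
cat > st.py <<'E'
from h import *
import sys
np.set_printoptions(precision=4,suppress=True)
print(tool())
c=cap('wrist',sys.argv[1])
p=pinpoint('stone','wrist');a=p[0]['location'];print(a,atz(c,(a[1],a[0]),.022))
m=outline_of('stone','wrist')[0]['mask']
cs,_=cv2.findContours(m.astype('uint8'),0,2);k=max(cs,key=cv2.contourArea)[:,0]
P=np.array([atz(c,q,.052)[:2] for q in k],dtype=np.float32)*1000
print(k.min(0),k.max(0),cv2.minAreaRect(P))
E
python3 st.py w5.png
```

```text
(array([0.5308, 0.1859, 0.3394]), array([179.9503,   0.0706,   1.6076]))
[150.8, 317.0] [0.5818 0.1861 0.022 ]
[285  57] [348 241] ((579.73779296875, 185.07333374023438), (179.85409545898438, 52.02835464477539), 6.067342758178711)
```

View pics/w5.png

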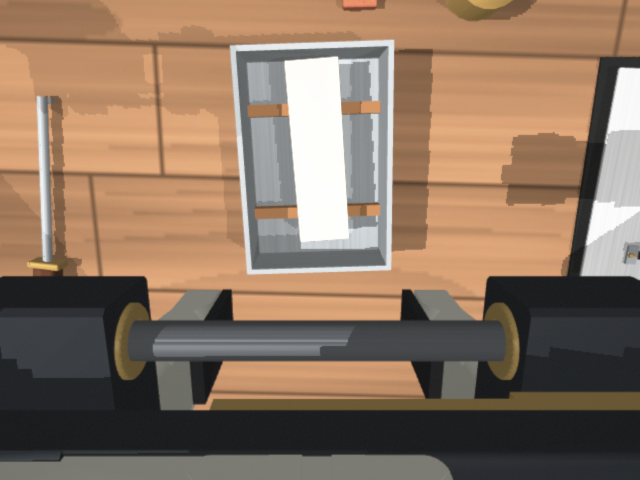

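Run:
```python
from h import *
plan([.580,.185,.11],down(6.1));plan([.580,.185,.024],down(6.1))
```

```text
shift cm [ 4.92  0.14 22.99] turn [ 0.     0.    -0.082]
shift cm [ 4.92  0.14 31.59] turn [ 0.     0.    -0.082]
```

Emit:
move_arm:
  targets:
    - [[4.9,0.15,5],[0,0,-0.08]]
    - [[4.9,0.15,11],[0,0,-0.08]]
    - [[4.9,0.15,16],[0,0,-0.08]]
    - [[4.9,0.15,20],[0,0,-0.08]]
    - [[4.9,0.15,22],[0,0,-0.08]]

```text
time_s: 14.02
tcp_pos: [0.5788, 0.1842, 0.1175]
eef_rot: [179.9, 0.2, 6.0]
contact_force: [0.4, -0.1, 1.0]
gripper_width: 0.0659
gripper_force: 0.0
```

Run:
```python
from h import *
c=cap('wrist','w6.png');print(tool())
plan([.580,.185,.024],down(6.1))
```

```text
(array([0.57801586, 0.18393309, 0.11564306]), array([179.87572424,   0.313897  ,   5.98462036]))
shift cm [ 0.26 -0.11  9.16] turn [ 0.002  0.005 -0.002]
```

View pics/w6.png

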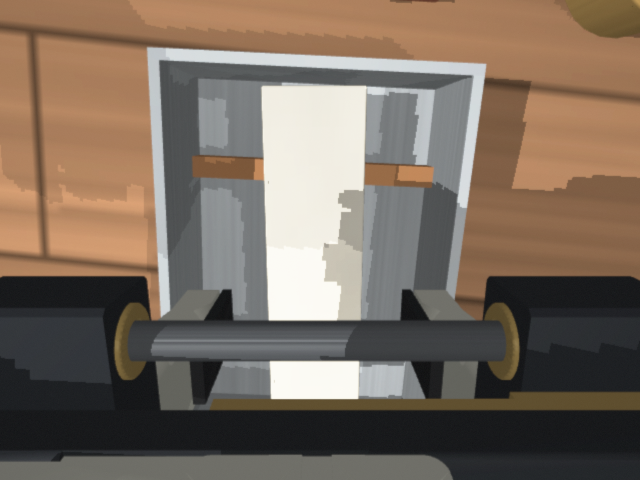

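Emit:
move_arm:
  targets:
    - [[0.1,0,3],[0,0,0]]
    - [[0.1,0,5.5],[0,0,0]]
    - [[0.1,0,7.5],[0,0,0]]
    - [[0.1,0,9],[0,0,0]]
    - [[0.1,0,9.6],[0,0,0]]

```text
time_s: 14.7
tcp_pos: [0.5809, 0.1854, 0.0238]
eef_rot: [180.0, 0.0, 6.2]
contact_force: [-0.1, -0.2, 0.2]
gripper_width: 0.0662
gripper_force: 0.0
```

Emit:
move_arm:
  targets:
    - [[0,0,0],[0,0,0]]
    - [[0,0,0],[0,0,0]]

```text
time_s: 14.95
tcp_pos: [0.5814, 0.1859, 0.025]
eef_rot: [-180.0, -0.1, 6.2]
contact_force: [-0.1, 0.4, 0.6]
gripper_width: 0.0657
gripper_force: 0.0
```

Emit:
move_arm:
  targets:
    - [[0,0,0],[0,0,0]]
    - [[0,0,0],[0,0,0]]
    - [[0,0,0],[0,0,0]]
    - [[0,0,0],[0,0,0]]
    - [[0,0,0],[0,0,0]]
  jaw: 4
  squeeze: 55

```text
time_s: 15.58
tcp_pos: [0.5811, 0.1857, 0.0246]
eef_rot: [-180.0, -0.0, 6.2]
contact_force: [-2.1, -0.5, 6.2]
gripper_width: 0.0518
gripper_force: 55.0
```

Emit:
move_arm:
  targets:
    - [[0,0,-0.5],[0,0,0]]
    - [[0,0,-1],[0,0,0]]
    - [[0,0,-1.7],[0,0,0]]
    - [[0,0,-2.4],[0,0,0]]
    - [[0,0,-3],[0,0,0]]

```text
time_s: 16.2
tcp_pos: [0.581, 0.1857, 0.0548]
eef_rot: [-180.0, -0.0, 6.2]
contact_force: [0.2, 0.4, -6.2]
gripper_width: 0.0515
gripper_force: 55.0
```

Run:
```python
from h import *
s=r.get_state();print(tool(),s['contact_force'],s['moment'],s['gripper_width'],s['gripper_force'])
cap('side','s7.png');i=cv2.imread('pics/s7.png')[130:290,160:360];cv2.imwrite('pics/s7c.png',cv2.resize(i,None,fx=3,fy=3))
```

```text
(array([0.5809642 , 0.18568469, 0.05478204]), array([-1.79991115e+02, -1.27552296e-02,  6.22880823e+00])) [ 0.17068877  0.3985681  -6.16313296] [-0.00941955  0.00140755 -0.01358845] 0.05150310966413849 54.99385625123978
```

View pics/s7c.png

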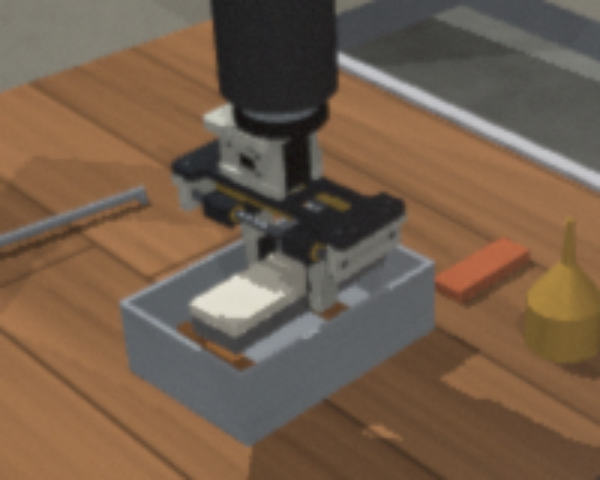

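Emit:
move_arm:
  targets:
    - [[0,0,-2],[0,0,0]]
    - [[0,0,-5],[0,0,0]]
    - [[0,0,-8],[0,0,0]]
    - [[0,0,-10.7],[0,0,0]]
    - [[0,0,-11.8],[0,0,0]]

```text
time_s: 16.88
tcp_pos: [0.5815, 0.1859, 0.174]
eef_rot: [-179.9, -0.1, 6.2]
contact_force: [-0.6, 0.2, -7.2]
gripper_width: 0.0516
gripper_force: 55.0
```

Emit:
move_arm:
  targets:
    - [[0,0,0],[0,0,0]]
    - [[0,0,0],[0,0,0]]
    - [[0,0,0],[0,0,0]]
    - [[0,0,0],[0,0,0]]
    - [[0,0,0],[0,0,0]]

```text
time_s: 17.5
tcp_pos: [0.5808, 0.1856, 0.1718]
eef_rot: [180.0, 0.0, 6.2]
contact_force: [-0.4, -0.0, -5.5]
gripper_width: 0.0514
gripper_force: 55.0
```

Emit:
move_arm:
  targets:
    - [[0,0,0],[0,0,0]]
    - [[0,0,0],[0,0,0]]
    - [[0,0,0],[0,0,0]]
    - [[0,0,0],[0,0,0]]
    - [[0,0,0],[0,0,0]]

```text
time_s: 18.12
tcp_pos: [0.5809, 0.1856, 0.1722]
eef_rot: [-180.0, -0.0, 6.2]
contact_force: [-0.8, 0.6, -6.7]
gripper_width: 0.0519
gripper_force: 55.0
```

Emit:
move_arm:
  targets:
    - [[0,0,0],[0,0,0]]
    - [[0,0,0],[0,0,0]]
    - [[0,0,0],[0,0,0]]
    - [[0,0,0],[0,0,0]]
    - [[0,0,0],[0,0,0]]

```text
time_s: 18.75
tcp_pos: [0.5809, 0.1856, 0.1722]
eef_rot: [180.0, 0.0, 6.2]
contact_force: [-0.2, 0.3, -6.7]
gripper_width: 0.0516
gripper_force: 55.0
```

Emit:
move_arm:
  targets:
    - [[0,0,0],[0,0,0]]
    - [[0,0,0],[0,0,0]]
    - [[0,0,0],[0,0,0]]
    - [[0,0,0],[0,0,0]]
    - [[0,0,0],[0,0,0]]

```text
time_s: 19.38
tcp_pos: [0.5809, 0.1856, 0.1722]
eef_rot: [180.0, 0.0, 6.2]
contact_force: [-0.1, -0.3, -6.1]
gripper_width: 0.0516
gripper_force: 55.0
```

Emit:
move_arm:
  targets:
    - [[0,0,0],[0,0,0]]
    - [[0,0,0],[0,0,0]]
    - [[0,0,0],[0,0,0]]
    - [[0,0,0],[0,0,0]]
    - [[0,0,0],[0,0,0]]

```text
time_s: 20.0
tcp_pos: [0.5809, 0.1856, 0.1722]
eef_rot: [180.0, -0.0, 6.2]
contact_force: [0.5, 0.1, -7.0]
gripper_width: 0.0516
gripper_force: 55.0
```

Emit:
move_arm:
  targets:
    - [[0,0,0],[0,0,0]]
    - [[0,0,0],[0,0,0]]
    - [[0,0,0],[0,0,0]]
    - [[0,0,0],[0,0,0]]
    - [[0,0,0],[0,0,0]]

```text
time_s: 20.62
tcp_pos: [0.5809, 0.1856, 0.1722]
eef_rot: [180.0, -0.0, 6.2]
contact_force: [0.1, 0.2, -5.8]
gripper_width: 0.0516
gripper_force: 55.0
```

Run:
```python
from h import *
s=r.get_state();print(tool(),s['contact_force'],s['moment'],s['gripper_width'],s['gripper_force'],s['time_s'])
cs={n:cap(n) for n in('scene','side')}
for l in ['stone','lid_tab','oiler','mug','slip','honing_rod']:
    rs=[]
    for n in cs:
        p=pinpoint(l,n)
        if p: rc=p[0]['location'];rs.append(ray(cs[n],(rc[1],rc[0])))
    if len(rs)==2: print(l,*tri(rs))
```

```text
(array([0.5809247 , 0.1856246 , 0.17221386]), array([ 1.79999749e+02, -1.46222842e-04,  6.22460563e+00])) [ 0.12293815  0.22364942 -5.78894023] [-0.03633263  0.00626563 -0.01258013] 0.05158260774058633 54.99387860298157 20.625
stone [0.57952563 0.18531595 0.17458838] [0.0007618613510218324, 0.0007618613510218114]
lid_tab [ 0.478592   -0.21474549  0.04284383] [0.0023081981154011834, 0.0023081981154011617]
oiler [7.56173738e-01 2.97099082e-02 6.41328986e-05] [0.008991389261105652, 0.008991389261105643]
mug [ 0.51098105 -0.47380008 -0.00350072] [0.001555984413002925, 0.0015559844130031324]
slip [ 0.77728175  0.14731543 -0.00236107] [0.006418545727378058, 0.0064185457273780964]
honing_rod [ 0.44746217  0.5008206  -0.00737019] [0.002935567134173074, 0.0029355671341730755]
```

```bash
python3 -c "
from plant import r
print(r.close_job())"
```

```text
the job is handed in; nothing more can be done
None
```

The job is handed in, with no verdict returned: the lid was tipped about 11° by its tab and laid right way up on the mat, and the whetstone was held level and still over the tub, about 10 cm above the rim, for just over three seconds and still held at hand-in, with the bystanders measured within about 11 mm of where they started.

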